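# Bed the snake mosaic with a fingertip

### The job

On the wooden mosaic board, run the closed fingertips along the S-shaped row of raised tiles from the big round head to the small tail, pressing each tile in turn gently down until it is fully home. Do it in one pass: from the head to the tail keep the fingertips over the row and no more than 5 cm above it. Do not pick up or shift the loose things on and around the board.

Things in the scene. Friction and masses are not known exactly. Their poses are not given: they have to be found in the camera images.
- board: Wooden mosaic board fixed to the table, 270 (x) x 170 (y) x 18 mm; origin at the centre of its underside, z up; any yaw. Six white tiles on it form an S-shaped row along its x axis, from the big round head near its -x end to the small square tail near +x; neighbouring centres 48 to 33 mm apart, gaps 8 mm. The small border tiles are set already, 1.5 mm above the wood. The board does not move.
- head_top (a point): Centre of the top face of snake tile 1 of 6 counted from the head (the head: round, 44 mm across, the biggest); it goes down with the tile; z up.
- head (a joint): How far snake tile 1 of 6 has been pressed down, m: 0 = standing 8.5 mm above the board's top, 0.007 = fully home on a hard stop, 1.5 mm above the wood like the border tiles. It starts at 0 to 0.002, slides straight down against about 4 N of friction and stays where it is left.
- tile1_top (a point): Centre of the top face of snake tile 2 of 6 counted from the head (square, 36 mm); it goes down with the tile; z up.
- tile1 (a joint): How far snake tile 2 of 6 has been pressed down, m: 0 = standing 8.5 mm above the board's top, 0.007 = fully home on a hard stop, 1.5 mm above the wood like the border tiles. It starts at 0 to 0.002, slides straight down against about 4 N of friction and stays where it is left.
- tile2_top (a point): Centre of the top face of snake tile 3 of 6 counted from the head (square, 33 mm); it goes down with the tile; z up.
- tile2 (a joint): How far snake tile 3 of 6 has been pressed down, m: 0 = standing 8.5 mm above the board's top, 0.007 = fully home on a hard stop, 1.5 mm above the wood like the border tiles. It starts at 0 to 0.002, slides straight down against about 4 N of friction and stays where it is left.
- tile3_top (a point): Centre of the top face of snake tile 4 of 6 counted from the head (square, 30 mm); it goes down with the tile; z up.
- tile3 (a joint): How far snake tile 4 of 6 has been pressed down, m: 0 = standing 8.5 mm above the board's top, 0.007 = fully home on a hard stop, 1.5 mm above the wood like the border tiles. It starts at 0 to 0.002, slides straight down against about 4 N of friction and stays where it is left.
- tile4_top (a point): Centre of the top face of snake tile 5 of 6 counted from the head (square, 27 mm); it goes down with the tile; z up.
- tile4 (a joint): How far snake tile 5 of 6 has been pressed down, m: 0 = standing 8.5 mm above the board's top, 0.007 = fully home on a hard stop, 1.5 mm above the wood like the border tiles. It starts at 0 to 0.002, slides straight down against about 4 N of friction and stays where it is left.
- tail_top (a point): Centre of the top face of snake tile 6 of 6 counted from the head (square, 24 mm, the tail, the smallest); it goes down with the tile; z up.
- tail (a joint): How far snake tile 6 of 6 has been pressed down, m: 0 = standing 8.5 mm above the board's top, 0.007 = fully home on a hard stop, 1.5 mm above the wood like the border tiles. It starts at 0 to 0.002, slides straight down against about 4 N of friction and stays where it is left.
- glue_jar: Loose small white glue jar, 32 mm across, 42 mm tall, standing on the board beside the row; leave it alone. Origin at the centre of its underside.
- spare_tile: Loose spare white tile, 30 x 30 x 10 mm, lying on the board's wood beside the row; leave it alone. Origin at the centre of its underside.
- brush: Loose paint brush lying along the board's -y side, on the table, its handle to its -x; leave it alone. Origin at the centre of its underside.
- sanding_block: Loose cork sanding block, 75 x 40 x 28 mm, on the table by the board's +y side; leave it alone. Origin at the centre of its underside.
- palette: Loose flower-shaped white paint palette, 120 mm across, 14 mm tall, on the table to the robot's right; leave it alone. Origin at the centre of its underside.
- blue_bottle: Loose blue paint bottle, 70 mm across, 165 mm tall, standing to the left; leave it alone. Origin at the centre of its underside.
- black_bottle: Loose black paint bottle, 64 mm across, 165 mm tall, standing to the left; leave it alone. Origin at the centre of its underside.
- yellow_jar: Loose yellow paint jar, 72 mm across, 115 mm tall, standing to the right; leave it alone. Origin at the centre of its underside.

How it is judged:
On the way, in this order (a step that is already met when the one before it is completed fails the run):
1. snake tile 1 from the head is pressed home, before any later one (value of joint head above 0.005 m and not (value of joint tile1 above 0.005 m) and not (value of joint tile2 above 0.005 m) and not (value of joint tile3 above 0.005 m) and not (value of joint tile4 above 0.005 m) and not (value of joint tail above 0.005 m)), for 0.1 s.
2. snake tile 2 from the head is pressed home, before any later one (value of joint tile1 above 0.005 m and not (value of joint tile2 above 0.005 m) and not (value of joint tile3 above 0.005 m) and not (value of joint tile4 above 0.005 m) and not (value of joint tail above 0.005 m)), for 0.1 s.
3. snake tile 3 from the head is pressed home, before any later one (value of joint tile2 above 0.005 m and not (value of joint tile3 above 0.005 m) and not (value of joint tile4 above 0.005 m) and not (value of joint tail above 0.005 m)), for 0.1 s.
4. snake tile 4 from the head is pressed home, before any later one (value of joint tile3 above 0.005 m and not (value of joint tile4 above 0.005 m) and not (value of joint tail above 0.005 m)), for 0.1 s.
5. snake tile 5 from the head is pressed home, before any later one (value of joint tile4 above 0.005 m and not (value of joint tail above 0.005 m)), for 0.1 s.
6. snake tile 6 from the head is pressed home, before any later one (value of joint tail above 0.005 m), for 0.1 s.
At the end, for the whole second after the job is handed in: All six snake tiles are home (each within 2 mm of its stop: joint above 0.005) and every loose thing is within 15 mm of where it began (value of joint each of head, tile1, tile2, tile3, tile4, tail above 0.005 m and distance of each of glue_jar, spare_tile, brush, sanding_block, palette, blue_bottle, black_bottle, yellow_jar from where it was at the start of the episode below 0.015 m); the robot touches nothing.
It fails at once if a loose thing was shifted more than 15 mm or lifted (distance of any of glue_jar, spare_tile, brush, sanding_block, palette, blue_bottle, black_bottle, yellow_jar from where it was at the start of the episode above 0.015 m).
It fails at once if between the head and the tail the fingertips rose more than about 5 cm above the row (TCP over 100 mm above the table) (value of joint head above 0.005 m and not (value of joint tail above 0.005 m) and height (world z) of the grasp point above 0.1 m).
It fails at once if between the head and the tail the fingertips left the row (TCP more than 45 mm sideways from every tile's centre) (value of joint head above 0.005 m and not (value of joint tail above 0.005 m) and horizontal distance between the grasp point and head_top above 0.045 m and horizontal distance between the grasp point and tile1_top above 0.045 m and horizontal distance between the grasp point and tile2_top above 0.045 m and horizontal distance between the grasp point and tile3_top above 0.045 m and horizontal distance between the grasp point and tile4_top above 0.045 m and horizontal distance between the grasp point and tail_top above 0.045 m).
It fails at once if a bottle or jar was knocked over (angle between any of glue_jar, blue_bottle, black_bottle, yellow_jar's own z axis and vertical above 0.5 rad).
It fails at once if a tile or the board was pressed harder than 50 N (contact force between the fingers and board above 50 N).
It also fails if it takes over 54 s, if anything falls off the work surface, if the arm or the gripper's body presses on something with over 40 N, if the wrist force passes 120 N, or if a joint passes its speed limit or range.

### The arm

A 6-joint arm with a two-finger parallel gripper is mounted at the origin on the work surface. World frame = base frame: x ahead of the robot, y to its left, z up, the work surface at z = 0. Lengths are in m, angles in rad, forces in N, time in s.
With the tool pointing down it reaches from about 0.325 to 0.85 m from the base axis. Payload 4.4 kg.
Tool frame: the origin (TCP) lies between the finger pads, 19 mm behind the fingertips; this is the grasp point; z points along the fingers, y is the line along which they close (so a half turn about z gives the same grasp; the last joint's range is limited). The gripper opens to 94 mm and grips with 3 to 60 N. Pads are 16 mm wide; open, the fingers measure 119 mm over their backs; the gripper's body (75 mm by 177 mm) begins 78 mm behind the grasp point.
Start: joints at [-1.377, 0.207, 1.542, -0, 1.393, -0.15], TCP at [0.194, -0.541, 0.224] pointing down, gripper open.
Joint ranges: [-2.73, 2.73], [-0.86, 2.22], [0.23, 2.46], [-1.11, 4.25], [0.08, 2.63], [-2.82, 2.82]. Speed limits (rad/s): [2.79, 2.79, 3.14, 3.14, 3.14, 3.14].

### API

Orientations are given as a rotation vector (axis times angle).
In Python, from workcell import bot, cams gives the robot as it stands. The module is installed in compiled form; this text tells all that it offers.
- The arm moves only by the tool drive_tool, never from a script. Its argument "commands" is a list of rows, each a list of 3 entries, a list of its own where there are three numbers: the turn, a rotation vector about the tool's x, y, z in degrees, then the shift along the tool's x, y, z in m, then the closure, from 0 (fully open) to 1 (shut). In form: [[[wx, wy, wz], [dx, dy, dz], claw], ...]. A call has 1 to 12 rows; each row shifts and turns the commanded pose from where the row before left it, along the tool's axes as they then stand; what a row does not reach is not made up. A row lasts 1/10 s, in which the tool goes at most 50 mm and 8.59 degrees, less where a joint would pass 70% of its speed; a pose out of reach is approached as far as the arm can. A call is refused whole if a number of a shift passes 0.05 or a number of a turn 8.59, either way. A call with a gripper value outside its range is refused whole. The fingers move at their own pace and stop on an object; "squeeze" is the grip in N (left out, the last holds). Time passes only in rows, so rows that do not move let the fingers close. It gives the time, the measured TCP pose, the force, the opening and the grip force at its end, in the units of the state.
- bot.get_obs(): the state, without advancing time (a new reading comes with each control period).
- cams.read_camera(name): name is "scene" or "side" or "wrist"; returns the picture (480x640x3 uint8, red, green, blue); there is no depth.
- cams.camera_model(name): a dict with "K" (3x3 intrinsics, pixels), "dist_coeffs" ([k1, k2, p1, p2, k3] as OpenCV has them; the pictures are not rectified), "rvec" (rotation vector, rad) and "tvec" (3), from world to camera coordinates, as OpenCV has them. Camera axes: x right, y down, z forward; pixel columns grow to the right and rows downward; lengths in m; the calibration is good to about 2 mm. A picture is of the moment at which its call begins: read the wrist's pose just before it. camera_model takes no time and is no camera call; for the wrist camera it gives the pose at the moment of the call.
- bot.job_done(): hands the job in; it is judged then, once.
The state is a dict: "t": time; "joint_positions": joint angles; "joint_vel": joint speeds; "tau": joint torques, N m; "tcp_pos": TCP position; "tcp_rot": TCP orientation; "contact_force": force on the tool from outside, world axes, zero at the start; "ft_torque": the same for the moment, N m; "gripper_width": finger opening in m; "gripper_force": force on a finger pad.
Only numpy, scipy, OpenCV 4.12 (cv2) and the standard library are available. Lean on these libraries where they do the work, as an engineer would, in place of code of your own. Each camera call takes 0.05 s, during which the arm holds its last target. There are 200 camera calls.

## Working session

There is one attempt and no reset: what is moved stays moved. The work goes in short steps, Python scripts to look and compute and a tool call to move; the robot and the scene stay as the last step left them, time stands still between calls to the robot, and variables do not carry over. Pictures are saved under pics/ and viewed, at most 10 in all, crops included, and the job is handed in when it is done.

Besides the shell and the picture viewer there is one more tool, called after "Emit:" as name(argument=value, ...) on one line, values as JSON. drive_tool: Moves the arm, as the interface text tells. Its arguments: {"type":"object","properties":{"commands":{"type":"array"},"squeeze":{"type":"number"}},"required":["commands"]}

```bash
mkdir -p pics
python3 - <<'E'
from workcell import bot,cams
import cv2
o=bot.get_obs();print(o['t'],o['tcp_pos'],o['tcp_rot'],o['gripper_width'])
for n in("scene","side"):
    cv2.imwrite(f"pics/{n}0.png",cams.read_camera(n)[:,:,::-1])
E
```

```text
0.0 [ 0.19363632 -0.54059362  0.2230943 ] [-3.09304228e+00 -5.36936839e-01  1.26263257e-04] 0.0944098351343089
```

View pics/scene0.png

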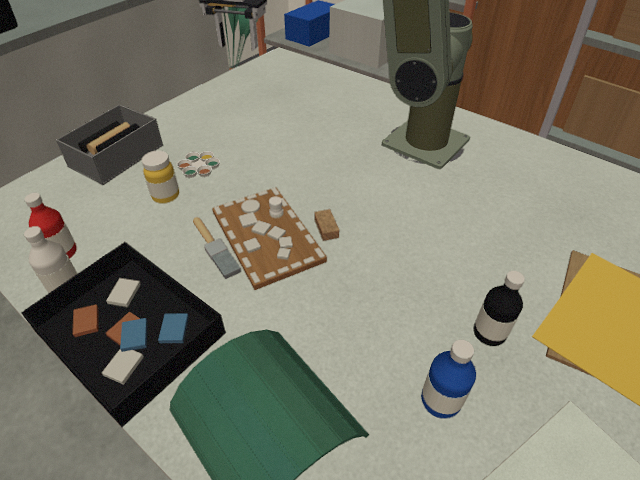

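View pics/side0.png

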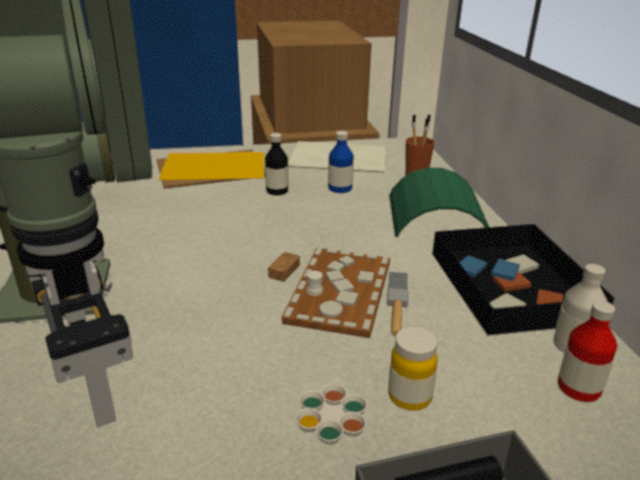

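The scene view shows the head at (250,206), then the row through about (248,220), (261,228), (276,232) and (286,242) to the tail at (284,254). The glue jar is at (276,205) and the spare tile at (252,244). The side view agrees. I'll cast rays for a rough position.

```bash
cat > h.py <<'E'
import numpy as np,cv2
from scipy.spatial.transform import Rotation as R
def cast(m,uv,z):
    uv=np.array(uv,float).reshape(-1,1,2)
    n=cv2.undistortPoints(uv,m['K'],np.array(m['dist_coeffs'],float)).reshape(-1,2)
    Rm=cv2.Rodrigues(np.array(m['rvec'],float))[0];C=-Rm.T@np.array(m['tvec'],float).ravel()
    d=np.c_[n,np.ones(len(n))]@Rm
    return C+d*((z-C[2])/d[:,2])[:,None]
E
python3 - <<'E'
from workcell import bot,cams
from h import *
print(cast(cams.camera_model("scene"),[(250,206),(248,220),(261,228),(276,232),(286,242),(284,254),(252,244)],.026).round(3))
print(cast(cams.camera_model("side"),[(331,309),(346,297),(342,284),(335,275),(336,266),(347,260),(366,276)],.026).round(3))
Rm=R.from_rotvec(bot.get_obs()['tcp_rot']).as_matrix();print(Rm.round(3))
m=cams.camera_model("wrist");Rw=cv2.Rodrigues(np.array(m['rvec']))[0];print('cam in tool',Rm.T@(-Rw.T@np.ravel(m['tvec'])-bot.get_obs()['tcp_pos']),(Rw@Rm).round(2),m['K'])
E
```

```text
[[ 0.541 -0.177  0.026]
 [ 0.579 -0.146  0.026]
 [ 0.579 -0.104  0.026]
 [ 0.568 -0.069  0.026]
 [ 0.577 -0.031  0.026]
 [ 0.607 -0.011  0.026]
 [ 0.628 -0.085  0.026]]
[[ 0.532 -0.187  0.026]
 [ 0.569 -0.153  0.026]
 [ 0.571 -0.107  0.026]
 [ 0.563 -0.071  0.026]
 [ 0.573 -0.037  0.026]
 [ 0.601 -0.017  0.026]
 [ 0.626 -0.085  0.026]]
[[ 0.941  0.337 -0.   ]
 [ 0.337 -0.941  0.002]
 [ 0.    -0.002 -1.   ]]
cam in tool [ 0.06755768  0.00087877 -0.16068148] [[-0.    1.    0.  ]
 [-0.97  0.   -0.23]
 [-0.23 -0.    0.97]] [[359.6677921    0.         323.60534131]
 [  0.         359.6677921  237.34258174]
 [  0.           0.           1.        ]]
```

Emit:
drive_tool(commands=[[[0, 0, 0], [0.042, -0.024, 0], 1], [[0, 0, 0], [0.042, -0.024, 0], 1], [[0, 0, 0], [0.042, -0.024, 0], 1], [[0, 0, 0], [0.042, -0.024, 0], 1], [[0, 0, 0], [0.042, -0.024, 0], 1], [[0, 0, 0], [0.042, -0.024, 0], 1], [[0, 0, 0], [0.042, -0.024, 0], 1], [[0, 0, 0], [0.042, -0.024, 0], 1], [[0, 0, 0], [0.042, -0.024, 0], 1], [[0, 0, 0], [0.042, -0.024, 0], 1], [[0, 0, 0], [0.042, -0.024, 0], 1], [[0, 0, 0], [0.042, -0.024, 0], 1]], squeeze=20)

```text
t: 1.3
tcp_pos: [0.5719, -0.0984, 0.2238]
tcp_rot: [-3.095, -0.538, 0.001]
contact_force: [-0.2, -0.3, -0.4]
gripper_width: 0.0017
gripper_force: 0.0
```

Emit:
drive_tool(commands=[[[0, 0, 0], [0, 0, 0], 1], [[0, 0, 0], [0, 0, 0], 1], [[0, 0, 0], [0, 0, 0], 1]])

```text
t: 1.6
tcp_pos: [0.5704, -0.1009, 0.2237]
tcp_rot: [-3.095, -0.536, 0.002]
contact_force: [-0.5, 0.1, 0.4]
gripper_width: 0.0005
gripper_force: 0.0
```

Run:
```python
from workcell import bot,cams
from h import *
import pickle
o=bot.get_obs();m=cams.camera_model("wrist");im=cams.read_camera("wrist")[:,:,::-1].copy()
print(o['t'],o['tcp_pos'],o['tcp_rot'],o['gripper_width'],abs(o['joint_vel']).max())
pickle.dump((o,m),open('w1.pkl','wb'));cv2.imwrite("pics/w1.png",im)
h=cv2.cvtColor(im,cv2.COLOR_BGR2HSV)
mask=((h[...,1]<60)&(h[...,2]>150)).astype(np.uint8)
n,l,s,c=cv2.connectedComponentsWithStats(mask)
for i in range(1,n):
    if 100<s[i,4]<20000: print(i,s[i],c[i].round(1),cast(m,c[i],.0255).round(4)[0,:2])
```

```text
1.6 [ 0.5704154  -0.1009357   0.22371676] [-3.09530680e+00 -5.36381036e-01  2.15107008e-03] 0.0005460743225847274 0.01963399037761652
2 [270  60  29  31 398] [284.   74.8] [ 0.6862 -0.021 ]
3 [246  81  23  25 293] [256.8  93. ] [ 0.6626 -0.0019]
4 [307  97  28  29 366] [320.4 111.3] [ 0.6672 -0.0636]
5 [226 105  22  25 268] [236.5 116.9] [0.6357 0.0099]
6 [206 129  22  23 248] [216.5 140.3] [0.6085 0.0221]
7 [342 133  27  27 346] [355. 146.] [ 0.6484 -0.1057]
8 [309 140  41  41 897] [328.9 160.2] [ 0.6273 -0.0864]
9 [239 148  27  27 577] [252.2 160.6] [ 0.6018 -0.016 ]
10 [187 152  21  23 239] [197.2 163.1] [0.5814 0.034 ]
11 [376 166  26  27 311] [388.3 178.9] [ 0.6301 -0.1479]
12 [246 177  34  34 689] [262.5 193.8] [ 0.5742 -0.0353]
13 [172 179  27  25 287] [185.1 190.8] [0.5511 0.0384]
14 [277 198  34  33 822] [293.2 214.2] [ 0.565  -0.0706]
15 [408 199  25  25 277] [420. 211.] [ 0.6111 -0.19  ]
16 [ 315  202   80   54 2142] [352.6 226.2] [ 0.5736 -0.1316]
17 [209 211  25  24 269] [220.8 222.1] [ 0.5324 -0.0039]
18 [439 230  24  24 266] [450.7 241.6] [ 0.5924 -0.2324]
19 [243 241  25  23 248] [255.1 252.2] [ 0.5138 -0.0461]
20 [ 364  256   40   38 1205] [383.5 274.7] [ 0.5358 -0.1807]
21 [426 257  20  20 192] [435.  266.9] [ 0.5619 -0.2282]
23 [276 271  21  21 207] [286.8 280.3] [ 0.4955 -0.0868]
24 [405 277  20  18 182] [414.5 285.8] [ 0.5353 -0.2162]
27 [ 446  381  157   53 6150] [513.6 410.6] [ 0.4315 -0.3862]
28 [  45  382  158   43 6381] [124.5 402.5] [0.289  0.0437]
29 [318 382  11  43 317] [323.2 402.7] [ 0.3671 -0.1735]
```

View pics/w1.png

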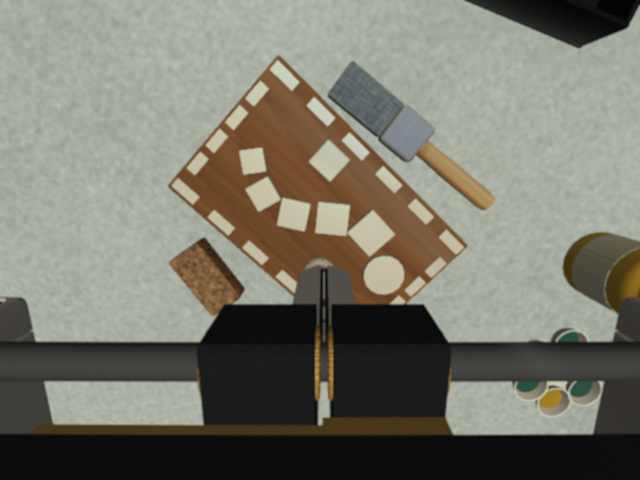

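The wrist view shows the head at (383,275), then tiles at (371,233), (332,218), (293,214) and (262,194), and the tail at (252,161). The spare tile at (329,160) is off the row, and the jar is hidden behind the fingers near (320,265).

Run:
```python
from workcell import bot,cams
from h import *
import pickle
o,m=pickle.load(open('w1.pkl','rb'))
im=cv2.imread('pics/w1.png');h=cv2.cvtColor(im,cv2.COLOR_BGR2HSV)
mask=((h[...,1]<60)&(h[...,2]>150)).astype(np.uint8)
mask=cv2.erode(mask,np.ones((5,5)))
n,l,s,c=cv2.connectedComponentsWithStats(mask[195:260,310:400])
print([ (s[i,4],c[i]+[310,195]) for i in range(1,n) if s[i,4]>200])
p16=[c[i]+[310,195] for i in range(1,n) if s[i,4]>200]
p16=sorted(p16,key=lambda p:-p[0])[:2]
P=cast(m,[(383.5,274.7),*p16,(293.2,214.2),(262.5,193.8),(252.2,160.6)],.0255)[:,:2]
print(P.round(4), np.linalg.norm(np.diff(P,axis=0),axis=1).round(4))
j1=cast(cams.camera_model('scene'),[(276,212)],.025)[0];j2=cast(cams.camera_model('side'),[(314,291)],.025)[0];print('jar',j1,j2)
az=np.radians(66);X=np.array([np.cos(az),np.sin(az)]);Y=np.array([X[1],-X[0]])
T=np.c_[P@X,P@Y];print('tool steps mm',(1e3*np.diff(T,axis=0)).round(1))
M=R.from_rotvec(o['tcp_rot']).as_matrix();print('az',np.degrees(np.arctan2(M[1,0],M[0,0])),'to head in current tool mm',1e3*M.T@[*(P[0]-o['tcp_pos'][:2]),0])
```

```text
[(np.int32(739), array([331.96752368, 218.51150203])), (np.int32(794), array([370.69521411, 233.03904282]))]
[[ 0.5358 -0.1807]
 [ 0.5731 -0.1515]
 [ 0.574  -0.1091]
 [ 0.565  -0.0706]
 [ 0.5742 -0.0352]
 [ 0.6018 -0.0161]] [0.0474 0.0425 0.0395 0.0366 0.0336]
jar [ 0.51748279 -0.11450708  0.025     ] [ 0.51084748 -0.1208401   0.025     ]
tool steps mm [[ 41.8  22.3]
 [ 39.1 -16.5]
 [ 31.4 -23.9]
 [ 36.1  -5.9]
 [ 28.7  17.4]]
az 19.662153570185822 to head in current tool mm [-5.94665320e+01  6.34167776e+01  5.41878471e-02]
```

Emit:
drive_tool(commands=[[[0, 0, 0], [-0.03, 0.032, 0], 1], [[0, 0, 0], [-0.0295, 0.0315, 0], 1], [[0, 0, -7.7], [0, 0, 0.02], 1], [[0, 0, -7.7], [0, 0, 0.03], 1], [[0, 0, -7.7], [0, 0, 0.03], 1], [[0, 0, -7.7], [0, 0, 0.03], 1], [[0, 0, -7.7], [0, 0, 0.03], 1], [[0, 0, -7.8], [0, 0, 0.02], 1], [[0, 0, 0], [0, 0, 0], 1], [[0, 0, 0], [0, 0, 0], 1], [[0, 0, 0], [0, 0, 0], 1]])

```text
t: 2.75
tcp_pos: [0.5376, -0.1815, 0.0661]
tcp_rot: [2.635, 1.705, 0.003]
contact_force: [-0.2, 0.6, 0.7]
gripper_width: 0.0006
gripper_force: 0.0
```

Run:
```python
from workcell import bot,cams
from h import *
o=bot.get_obs();M=R.from_rotvec(o['tcp_rot']).as_matrix();print(o['tcp_pos'],M.round(3),1e3*M[:,:2].T@([.5358,-.1807,o['tcp_pos'][2]]-o['tcp_pos']),o['contact_force'])
cv2.imwrite("pics/w2.png",cams.read_camera("wrist")[:,:,::-1])
```

```text
[ 0.53760267 -0.18145339  0.06610253] [[ 0.41   0.912  0.003]
 [ 0.912 -0.41  -0.002]
 [-0.     0.003 -1.   ]] [-0.05096304 -1.95309675] [-0.18945045  0.55708599  0.70437805]
```

View pics/w2.png

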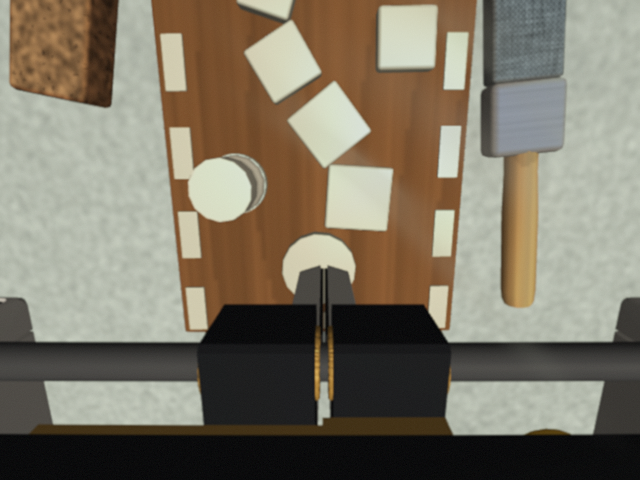

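The fingertips are over the head disc at about (320,270), with tile 2 next at (358,197) and the jar clear to the left. I'll press slowly and watch the force.

Emit:
drive_tool(commands=[[[0, 0, 0], [0, -0.002, 0.01], 1], [[0, 0, 0], [0, 0, 0.008], 1], [[0, 0, 0], [0, 0, 0.002], 1], [[0, 0, 0], [0, 0, 0.002], 1], [[0, 0, 0], [0, 0, 0.002], 1], [[0, 0, 0], [0, 0, 0.001], 1], [[0, 0, 0], [0, 0, 0], 1], [[0, 0, 0], [0, 0, 0], 1]])

```text
t: 3.6
tcp_pos: [0.5355, -0.1796, 0.0392]
tcp_rot: [2.634, 1.71, 0.002]
contact_force: [0.3, 0.3, 0.3]
gripper_width: -0.0001
gripper_force: 0.0
```

Emit:
drive_tool(commands=[[[0, 0, 0], [0, 0, 0.001], 1], [[0, 0, 0], [0, 0, 0], 1]])

```text
t: 3.8
tcp_pos: [0.5356, -0.1797, 0.0386]
tcp_rot: [2.634, 1.71, 0.002]
contact_force: [0.4, -0.4, 0.8]
gripper_width: 0.0007
gripper_force: 0.7
```

Emit:
drive_tool(commands=[[[0, 0, 0], [0, 0, 0.001], 1], [[0, 0, 0], [0, 0, 0], 1]])

```text
t: 4.0
tcp_pos: [0.5356, -0.1797, 0.0385]
tcp_rot: [2.634, 1.71, 0.001]
contact_force: [-1.4, 1.3, 6.8]
gripper_width: 0.0006
gripper_force: 3.6
```

The head is home: TCP z is 0.0385 on the stop with about 7 N. On to tile 2.

Emit:
drive_tool(commands=[[[0, 0, 0], [0, 0, -0.014], 1], [[0, 0, 0], [0.02, 0.0115, 0], 1], [[0, 0, 0], [0.021, 0.0115, 0], 1], [[0, 0, 0], [0, 0, 0], 1], [[0, 0, 0], [0, 0, 0.005], 1], [[0, 0, 0], [0, 0, 0.003], 1], [[0, 0, 0], [0, 0, 0.002], 1], [[0, 0, 0], [0, 0, 0.002], 1], [[0, 0, 0], [0, 0, 0.002], 1], [[0, 0, 0], [0, 0, 0], 1], [[0, 0, 0], [0, 0, 0], 1]])

```text
t: 5.1
tcp_pos: [0.5722, -0.1515, 0.0385]
tcp_rot: [-2.635, -1.711, 0.001]
contact_force: [-3.4, 1.8, 9.6]
gripper_width: 0.0002
gripper_force: 5.1
```

Emit:
drive_tool(commands=[[[0, 0, 0], [0, 0, -0.014], 1], [[0, 0, 0], [0.02, -0.008, 0], 1], [[0, 0, 0], [0.0195, -0.008, 0], 1], [[0, 0, 0], [0, 0, 0], 1], [[0, 0, 0], [0, 0, 0.005], 1], [[0, 0, 0], [0, 0, 0.003], 1], [[0, 0, 0], [0, 0, 0.002], 1], [[0, 0, 0], [0, 0, 0.002], 1], [[0, 0, 0], [0, 0, 0.002], 1], [[0, 0, 0], [0, 0, 0], 1], [[0, 0, 0], [0, 0, 0], 1]])

```text
t: 6.2
tcp_pos: [0.5742, -0.1093, 0.0385]
tcp_rot: [2.634, 1.71, -0.0]
contact_force: [-2.8, 0.4, 10.3]
gripper_width: 0.0003
gripper_force: 4.9
```

Emit:
drive_tool(commands=[[[0, 0, 0], [0, 0, -0.014], 1], [[0, 0, 0], [0.016, -0.012, 0], 1], [[0, 0, 0], [0.0155, -0.012, 0], 1], [[0, 0, 0], [0, 0, 0], 1], [[0, 0, 0], [0, 0, 0.005], 1], [[0, 0, 0], [0, 0, 0.003], 1], [[0, 0, 0], [0, 0, 0.002], 1], [[0, 0, 0], [0, 0, 0.002], 1], [[0, 0, 0], [0, 0, 0.002], 1], [[0, 0, 0], [0, 0, 0], 1], [[0, 0, 0], [0, 0, 0], 1]])

```text
t: 7.3
tcp_pos: [0.5648, -0.07, 0.0385]
tcp_rot: [-2.634, -1.71, 0.0]
contact_force: [-4.6, 3.8, 10.9]
gripper_width: 0.0005
gripper_force: 5.6
```

Emit:
drive_tool(commands=[[[0, 0, 0], [0, 0, -0.014], 1], [[0, 0, 0], [0.018, -0.003, 0], 1], [[0, 0, 0], [0.0175, -0.003, 0], 1], [[0, 0, 0], [0, 0, 0], 1], [[0, 0, 0], [0, 0, 0.005], 1], [[0, 0, 0], [0, 0, 0.003], 1], [[0, 0, 0], [0, 0, 0.002], 1], [[0, 0, 0], [0, 0, 0.002], 1], [[0, 0, 0], [0, 0, 0.002], 1], [[0, 0, 0], [0, 0, 0], 1], [[0, 0, 0], [0, 0, 0], 1]])

```text
t: 8.4
tcp_pos: [0.5742, -0.0361, 0.0385]
tcp_rot: [2.634, 1.71, -0.0]
contact_force: [-2.3, -2.3, 8.1]
gripper_width: 0.0004
gripper_force: 4.7
```

Emit:
drive_tool(commands=[[[0, 0, 0], [0, 0, -0.014], 1], [[0, 0, 0], [0.015, 0.0085, 0], 1], [[0, 0, 0], [0.0145, 0.0085, 0], 1], [[0, 0, 0], [0, 0, 0], 1], [[0, 0, 0], [0, 0, 0.005], 1], [[0, 0, 0], [0, 0, 0.003], 1], [[0, 0, 0], [0, 0, 0.002], 1], [[0, 0, 0], [0, 0, 0.002], 1], [[0, 0, 0], [0, 0, 0.002], 1], [[0, 0, 0], [0, 0, 0], 1], [[0, 0, 0], [0, 0, 0], 1]])

```text
t: 9.5
tcp_pos: [0.601, -0.0154, 0.0385]
tcp_rot: [-2.635, -1.711, 0.001]
contact_force: [-2.5, 1.2, 9.7]
gripper_width: 0.0005
gripper_force: 5.1
```

All six are on the stop. I'll lift clear and check.

Emit:
drive_tool(commands=[[[0, 0, 0], [0, 0, -0.01], 1], [[0, 0, 0], [0, 0, -0.03], 1], [[0, 0, 0], [0, 0, -0.04], 1], [[0, 0, 0], [-0.01, 0, -0.04], 1], [[0, 0, 0], [-0.03, 0, -0.04], 1], [[0, 0, 0], [-0.03, 0, -0.03], 1], [[0, 0, 0], [0, 0, 0], 1], [[0, 0, 0], [0, 0, 0], 1], [[0, 0, 0], [0, 0, 0], 1]])

```text
t: 10.4
tcp_pos: [0.5716, -0.0782, 0.2249]
tcp_rot: [-2.632, -1.71, 0.004]
contact_force: [0.7, -1.1, -0.5]
gripper_width: -0.0001
gripper_force: 0.0
```

Run:
```python
from workcell import bot,cams
import cv2
cv2.imwrite("pics/w3.png",cams.read_camera("wrist")[:,:,::-1]);print(bot.get_obs()['contact_force'])
```

```text
[ 0.18262022 -1.18050806 -0.61612312]
```

View pics/w3.png

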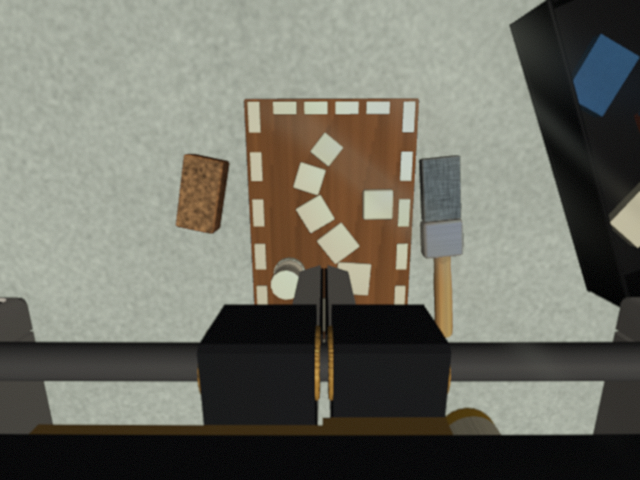

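The tiles in view, from the tail at (326,150) to tile 2 at (353,277), look flush. The jar at (288,280), spare tile at (378,205), brush and block look undisturbed.

```bash
python3 -c "
from workcell import bot
print(bot.job_done())"
```

```text
the job is handed in; nothing more can be done
None
```

I pressed all six tiles onto their stops in order from head to tail in one low pass. The loose things I could see afterwards looked unmoved, and the job is handed in; no verdict came back.

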